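Put the spice tins away and log them in the pantry

TASK

Book in the spice delivery: press the green key of the stock logger to open the entry, then stand every spice tin upright on the floor of the beech tray, small tins in the narrow row, medium in the middle row, large in the wide row. When all are in and let go, press blue, then yellow, then red to log and close the entry, each key fully down and one key at a time; press none of those three while tins are still outside the tray, and leave everything else on the counter where it stands.

Things in the scene. Friction and masses are not known exactly. Their poses are not given: they have to be found in the camera images.
- tray: Open beech tray, fixed, 250 mm along its x, 210 mm along its y; origin at the centre of its underside, z up. Floor 6 mm thick; walls and the two dividers along x 6 mm thick, tops 20 mm up. Three rows, 238 mm long inside, by inner width and centre line: narrow 50 mm (y = -74), middle 62 mm (y = -12), wide 74 mm (y = +62). Flat cork discs on the floor only hint at the tin size.
- tin_small_a: Small spice tin: upright steel cylinder with a paper band and a wooden lid, 36 mm in diameter, 36 mm high, heavy in its base, about 60 g. Origin at the centre of its underside, z up along its axis. May be absent. All tins look alike but for their diameter: small 36, medium 48, large 60 mm.
- tin_small_b: Small spice tin: upright steel cylinder with a paper band and a wooden lid, 36 mm in diameter, 36 mm high, heavy in its base, about 60 g. Origin at the centre of its underside, z up along its axis. May be absent. All tins look alike but for their diameter: small 36, medium 48, large 60 mm.
- tin_small_c: Small spice tin: upright steel cylinder with a paper band and a wooden lid, 36 mm in diameter, 36 mm high, heavy in its base, about 60 g. Origin at the centre of its underside, z up along its axis. May be absent. All tins look alike but for their diameter: small 36, medium 48, large 60 mm.
- tin_medium_a: Medium spice tin: upright steel cylinder with a paper band and a wooden lid, 48 mm in diameter, 36 mm high, heavy in its base, about 110 g. Origin at the centre of its underside, z up along its axis. May be absent. All tins look alike but for their diameter: small 36, medium 48, large 60 mm.
- tin_medium_b: Medium spice tin: upright steel cylinder with a paper band and a wooden lid, 48 mm in diameter, 36 mm high, heavy in its base, about 110 g. Origin at the centre of its underside, z up along its axis. May be absent. All tins look alike but for their diameter: small 36, medium 48, large 60 mm.
- tin_large_a: Large spice tin: upright steel cylinder with a paper band and a wooden lid, 60 mm in diameter, 36 mm high, heavy in its base, about 170 g. Origin at the centre of its underside, z up along its axis. May be absent. All tins look alike but for their diameter: small 36, medium 48, large 60 mm.
- tin_large_b: Large spice tin: upright steel cylinder with a paper band and a wooden lid, 60 mm in diameter, 36 mm high, heavy in its base, about 170 g. Origin at the centre of its underside, z up along its axis. May be absent. All tins look alike but for their diameter: small 36, medium 48, large 60 mm.
- logger: Stock logger, fixed: white box 135 x 135 mm, 30 mm high, with a grey display strip 55 mm high along its far edge (x = 65 to 88 mm in its frame). Origin at the centre of the box's underside, z up. Four round upright keys on its top in a square of 56 mm pitch; which colour is where varies.
- key_green_top (a point): Centre of the top face of the green key, which is 28 mm in diameter in a black collar of 44 mm; 48 mm above the counter when released. Moves down with the key.
- key_green (a joint): Travel of the green key in m: 0 released, 0.006 fully down. It springs back. About 1.5 N starts it, 5 N holds it fully down; a press counts past 0.004.
- key_blue_top (a point): Centre of the top face of the blue key, which is 28 mm in diameter in a black collar of 44 mm; 48 mm above the counter when released. Moves down with the key.
- key_blue (a joint): Travel of the blue key in m: 0 released, 0.006 fully down. It springs back. About 1.5 N starts it, 5 N holds it fully down; a press counts past 0.004.
- key_yellow_top (a point): Centre of the top face of the yellow key, which is 28 mm in diameter in a black collar of 44 mm; 48 mm above the counter when released. Moves down with the key.
- key_yellow (a joint): Travel of the yellow key in m: 0 released, 0.006 fully down. It springs back. About 1.5 N starts it, 5 N holds it fully down; a press counts past 0.004.
- key_red_top (a point): Centre of the top face of the red key, which is 28 mm in diameter in a black collar of 44 mm; 48 mm above the counter when released. Moves down with the key.
- key_red (a joint): Travel of the red key in m: 0 released, 0.006 fully down. It springs back. About 1.5 N starts it, 5 N holds it fully down; a press counts past 0.004.
- egg_timer: Bystander: red and white egg timer, 54 mm in diameter, 46 mm high, loose among the tins. Origin at the centre of its underside.
- ramekin: Bystander: small blue bowl, 70 mm in diameter, 38 mm high, loose among the tins. Origin at the centre of its underside.
- pasta_jar: Bystander: glass jar 84 mm in diameter, 150 mm high, loose, beyond the work area.
- bean_can: Bystander: food can 74 mm in diameter, 110 mm high, loose, beyond the work area.
- mug: Bystander: white mug 80 mm in diameter, 90 mm high, loose, beyond the work area.
- oil_bottle: Bystander: green bottle 60 mm in diameter, 200 mm high, loose, beyond the work area.
Mind the look-alikes: they are no part of the job. Leave any turquoise look-alike of the tin_small_b alone.

How it is judged:
By the outcome, as a careful person would: the job done as asked, in the order asked, and still so for the second after the job is handed in, with the robot touching nothing.
Of tin_small_a, tin_small_b, tin_small_c, tin_medium_a, tin_medium_b, tin_large_a, tin_large_b only 5 to 7 are there at a start; the rules pass over those that are not, and their reading is None.
At some moment in a run one of tin_small_a, tin_small_b, tin_small_c, tin_medium_a, tin_medium_b, tin_large_a, tin_large_b may be knocked a few centimetres aside while the robot is not near it.
It also fails if it takes over 210 s, if anything falls off the work surface, if the arm or the gripper's body presses on something with over 40 N, if the wrist force passes 120 N, or if a joint passes its speed limit or range.

ROBOT

A 6-joint arm with a two-finger parallel gripper is mounted at the origin on the work surface. World frame = base frame: x ahead of the robot, y to its left, z up, the work surface at z = 0. Lengths are in mm, angles in rad, forces in N, time in s.
With the tool pointing down it reaches from about 300 to 775 mm from the base axis. Payload 14.6 kg.
Tool frame: the origin (TCP) lies midway between the tips of the shut fingers; the grasp point (between the pads) lies 19 mm behind it (manip.hold_point_z is the distance from the TCP to the grasp point, in mm); z points along the fingers, y is the direction in which the jaws open and shut (so a half turn about z gives the same grasp; the last joint's range is limited). The gripper opens to 94 mm and grips with 3 to 60 N. Pads are 16 mm wide; open, the fingers measure 119 mm over their backs; the gripper's body (75 mm by 177 mm) begins 78 mm behind the grasp point.
Start: joints at [1.258, 0.3, 1.521, -0, 1.321, -0.067], TCP at [133.831, 533.459, 173.846] pointing down, gripper open.
Joint ranges: [-3.03, 3.03], [-0.79, 2.21], [0.23, 2.52], [-1.04, 4.18], [0, 3.07], [-2.55, 2.55]. Speed limits (rad/s): [2.22, 2.22, 2.57, 3.14, 3.14, 3.14].

INTERFACE

Orientations are given as [roll, pitch, yaw] about the fixed x, y, z axes, in that order (R = Rz(yaw) Ry(pitch) Rx(roll)).
In Python, from cell import manip gives the robot as it stands.
- The arm moves only by the shell command python3 -m crank 'ROWS' [OPENING] [FORCE]. ROWS is JSON, a list of rows, each an object with "offset": the shift along the world's x, y, z in m, a list of three; "spin": the turn about the world's z in degrees. In form: [{"offset": [dx, dy, dz], "spin": spin}, ...]. A call has exactly 8 rows; each row is the pose to reach, as a shift and turn from the pose measured when the call began; what a row does not reach only later rows make up. A row lasts 1/12 s, in which the tool goes at most 41.7 mm and 7.16 degrees, less where a joint would pass 70% of its speed; a pose out of reach is approached as far as the arm can. A call with a gripper value outside its range is refused whole. OPENING is the opening, from 0 (shut) to 1 (fully open), set as the call begins (- or left out, the last holds). The fingers move at their own pace and stop on an object; FORCE is the grip in N (left out, the last holds). Time passes only in rows, so rows that repeat a pose let the fingers close, or fill a call up. It gives the time, the measured TCP pose, the force and the opening at its end, in the units of the state.
- manip.read_state(): the state, without advancing time (a new reading comes with each control period).
- manip.camera(name): name is "side" or "top"; returns a dict with "pixels" (480x640x3 uint8, red, green, blue), "fx", "fy", "cx", "cy" (pixels), "extrinsics" (4x4, takes a point from world to camera coordinates). Camera axes: x right, y down, z forward; pixel columns grow to the right and rows downward; lengths in mm; the calibration is good to about 2 mm. A picture is of the moment at which its call begins. There is no depth.
- manip.sign_off(): hands the job in, once; it reports no verdict.
Trained networks look in a picture, given as the dict that the camera call returned (one of the last four; its "shot" number tells which), for a name from the list of things; names that differ only in an ending like _2 or _b are one class to them, and where a whole thing is asked for, a point or a joint stands for the part that bears it (a point fixed in the world has none). Each returns a list of dicts, best first, with "conf" (0 to 1); they miss things now and then, are a little off and sometimes report something else, mostly with a low value. They report only what shows in the picture. A call takes as long as a camera call. They do not tell look-alikes from the thing itself.
- manip.search_frame(picture, name): "location" ([x, y, z] in mm, in world coordinates, good to about 4 mm: the middle of the surface that is visible of it).
- manip.masks_of(picture, name): "mask" (480x640 bool, what is visible of it).
The state is a dict: "clock": time; "joints": joint angles; "qd": joint speeds; "effort": joint torques, N m; "eef_pos": TCP position; "eef_rot": TCP orientation; "wrist_force": force on the tool from outside, world axes, zero at the start; "moment": the same for the moment, N m; "finger_gap": finger opening in mm.
Only numpy, scipy, OpenCV 4.12 (cv2) and the standard library are available. Lean on these libraries where they do the work, as an engineer would, in place of code of your own. Each camera call takes 0.05 s, during which the arm holds its last target. There are 200 camera calls.

## Working session

There is one attempt and no reset: what is moved stays moved. The work goes in short steps, Python scripts to look and compute and a shell command to move; the robot and the scene stay as the last step left them, time stands still between calls to the robot, and variables do not carry over. Pictures are saved under pics/ and viewed, about 12 in all and at most 16, crops included, and the job is handed in when it is done.

```bash
mkdir -p pics; ls; python3 - <<'E'
from cell import manip
import cv2,numpy as np
for n in ("top","side"):
    p=manip.camera(n)
    cv2.imwrite(f"pics/{n}0.png",p["pixels"][:,:,::-1])
    print(n,p["fx"],p["fy"],p["cx"],p["cy"],np.round(p["extrinsics"],3).tolist())
    for t in ["tin_small_a","tin_medium_a","tin_large_a","tray","logger","key_green_top","key_blue_top","key_yellow_top","key_red_top","egg_timer","ramekin"]:
        print(t,[(np.round(d["location"]).tolist(),round(d["conf"],2)) for d in manip.search_frame(p,t)])
s=manip.read_state();print(s["clock"],s["eef_pos"],s["eef_rot"],s["finger_gap"],manip.hold_point_z)
E
```

```text
pics
top 516.9315794661627 516.9315794661627 324.20599323536317 236.77988212006832 [[-0.01, -1.0, 0.009, -54.285], [-0.986, 0.009, -0.168, 585.165], [0.168, -0.01, -0.986, 934.024], [0.0, 0.0, 0.0, 1.0]]
tin_small_a [([445.0, -159.0, 35.0], 0.87), ([537.0, -175.0, 32.0], 0.63), ([345.0, -11.0, 35.0], 0.62), ([443.0, -50.0, 38.0], 0.61)]
tin_medium_a [([434.0, 40.0, 37.0], 0.83)]
tin_large_a [([644.0, -54.0, 34.0], 0.79), ([547.0, -57.0, 34.0], 0.63), ([767.0, 43.0, 110.0], 0.47)]
tray [([472.0, 320.0, 5.0], 0.65)]
logger [([539.0, -350.0, 32.0], 0.7), ([545.0, -329.0, 50.0], 0.54), ([749.0, -234.0, 130.0], 0.16)]
key_green_top [([546.0, -331.0, 48.0], 0.7), ([547.0, -57.0, 38.0], 0.48)]
key_blue_top [([536.0, -379.0, 53.0], 0.53)]
key_yellow_top [([480.0, -369.0, 49.0], 0.5)]
key_red_top [([492.0, -312.0, 53.0], 0.69)]
egg_timer [([657.0, 47.0, 30.0], 0.92)]
ramekin [([546.0, 41.0, 22.0], 0.93)]
side 465.48989136571606 465.48989136571606 314.300766134825 244.77568022169564 [[0.669, -0.743, -0.02, -408.937], [-0.467, -0.399, -0.789, 301.523], [0.579, 0.537, -0.614, 619.867], [0.0, 0.0, 0.0, 1.0]]
tin_small_a [([531.0, -179.0, 36.0], 0.97), ([435.0, -62.0, 32.0], 0.81), ([333.0, -25.0, 32.0], 0.61)]
tin_medium_a [([427.0, 37.0, 38.0], 0.87), ([744.0, -254.0, 99.0], 0.54)]
tin_large_a [([634.0, -63.0, 37.0], 0.92), ([537.0, -67.0, 33.0], 0.86), ([427.0, 33.0, 38.0], 0.56)]
tray [([457.0, 318.0, 4.0], 0.85)]
logger [([529.0, -367.0, 29.0], 0.6)]
key_green_top [([544.0, -329.0, 48.0], 0.52)]
key_blue_top [([531.0, -382.0, 50.0], 0.49)]
key_yellow_top [([476.0, -378.0, 52.0], 0.73)]
key_red_top [([489.0, -317.0, 54.0], 0.72)]
egg_timer [([646.0, 45.0, 28.0], 0.78), ([544.0, -330.0, 48.0], 0.47)]
ramekin [([547.0, 52.0, 29.0], 0.78)]
1.2 [133.82208472 533.46533316 173.8499411 ] [-3.14158082e+00  2.08153144e-05  2.89585704e+00] 94.21669187563388 18.8
```

View pics/top0.png

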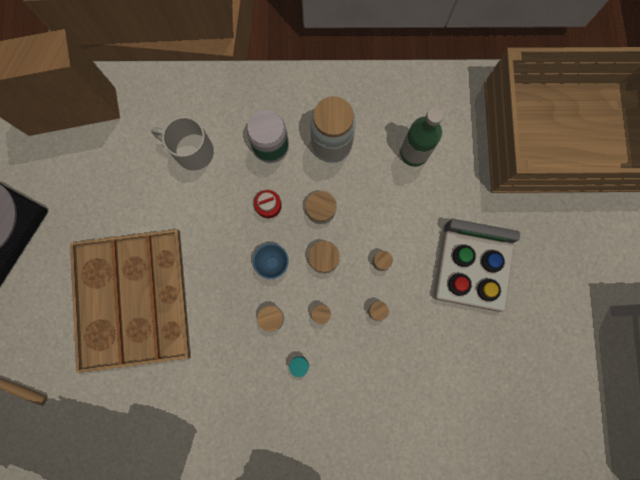

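View pics/side0.png

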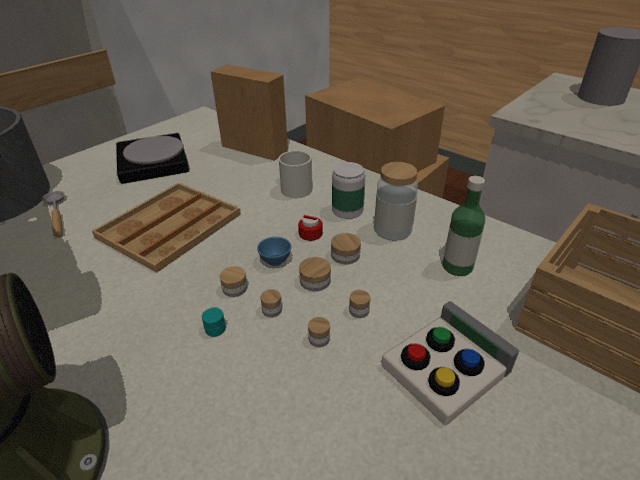

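Top view: large tins at (321,206) and (323,256), medium at (270,318), small at (383,260), (320,313) and (378,310). The turquoise look-alike at (299,366) stays put. The logger keys are green (465,255), blue (494,261), red (460,285) and yellow (488,290). The tray is on the left with its wide row leftmost. Next I'll measure the lids and diameters.

```bash
cat > h.py <<'E'
from cell import manip
import cv2,numpy as np
def bp(p,uv,z):
    E=np.array(p["extrinsics"]);R=E[:3,:3];c=-R.T@E[:3,3]
    d=R.T@np.array([(uv[0]-p["cx"])/p["fx"],(uv[1]-p["cy"])/p["fy"],1.])
    return (c+d*(z-c[2])/d[2])[:2]
def blobs(p,roi,z,hs,amin=60):
    "colour blobs: centre and equivalent diameter on the plane z"
    x0,y0,x1,y1=roi
    m=cv2.inRange(cv2.cvtColor(p["pixels"],cv2.COLOR_RGB2HSV),hs[0],hs[1])
    k=np.zeros_like(m);k[y0:y1,x0:x1]=m[y0:y1,x0:x1]
    k=cv2.morphologyEx(k,cv2.MORPH_OPEN,np.ones((3,3),np.uint8))
    out=[]
    for c in cv2.findContours(k,cv2.RETR_EXTERNAL,cv2.CHAIN_APPROX_NONE)[0]:
        if cv2.contourArea(c)<amin: continue
        q=np.array([bp(p,t,z) for t in c[:,0].astype(float)]).astype(np.float32)
        (cx,cy),r=cv2.minEnclosingCircle(q); mo=cv2.moments(q[:,None])
        a=mo["m00"]; px=c[:,0].mean(0)
        out.append((np.round(px).tolist(),[round(mo["m10"]/a),round(mo["m01"]/a)],round(2*(a/np.pi)**.5,1),round(2*r,1)))
    return out
WOOD=((5,70,60),(22,255,255))
def tins(p): return blobs(p,(190,170,440,420),36,WOOD)
E
python3 - <<'E'
from h import *
p=manip.camera("top")
print("tins",*tins(p),sep="\n")
L=(430,235,530,310)
for n,hs in dict(green=((45,80,40),(85,255,255)),blue=((100,120,40),(125,255,255)),yellow=((20,120,90),(35,255,255)),red=((0,150,80),(8,255,255))).items(): print(n,blobs(p,L,48,hs,40))
k=cv2.inRange(cv2.cvtColor(p["pixels"],cv2.COLOR_RGB2HSV),(5,60,40),(25,255,255))
k[:, :60]=0;k[:215]=0;k[380:]=0;k[:,200:]=0
k=cv2.morphologyEx(k,cv2.MORPH_OPEN,np.ones((3,3),np.uint8))
c=max(cv2.findContours(k,0,1)[0],key=cv2.contourArea)
b=cv2.boxPoints(cv2.minAreaRect(c));print(b.tolist())
q=np.array([bp(p,t,20) for t in b]);print(np.round(q),np.round(cv2.minAreaRect(np.array([bp(p,t[0],20) for t in c.astype(float)],np.float32)),1) if 0 else cv2.minAreaRect(np.array([bp(p,t[0],20) for t in c.astype(float)],np.float32)))
im=p["pixels"][:,:,::-1]
cv2.imwrite("pics/c1.png",np.hstack([cv2.resize(im[215:385,60:200],(480,583),interpolation=2),cv2.resize(im[230:320,425:470+60],(310,583))]))
E
```

```text
tins
([321.0, 314.0], [440, -52], 35.1, 37.0)
([270.0, 318.0], [433, 44], 47.4, 49.5)
([379.0, 311.0], [445, -161], 35.5, 37.2)
([383.0, 260.0], [541, -172], 35.4, 37.4)
([324.0, 256.0], [549, -58], 59.5, 61.9)
([320.0, 206.0], [649, -53], 59.6, 61.9)
green [([466.0, 255.0], [548, -328], 27.2, 29.0)]
blue [([495.0, 260.0], [537, -383], 27.9, 30.0)]
yellow [([491.0, 289.0], [482, -372], 25.6, 27.1)]
red [([461.0, 284.0], [493, -317], 25.4, 27.1)]
[[64.43022155761719, 238.18276977539062], [179.0098876953125, 228.40158081054688], [190.49224853515625, 362.9092102050781], [75.91258239746094, 372.6903991699219]]
[[591. 447.]
 [609. 225.]
 [351. 194.]
 [336. 407.]] ((472.1864013671875, 316.0223083496094), (251.22128295898438, 214.23260498046875), 6.870669364929199)
```

View pics/c1.png

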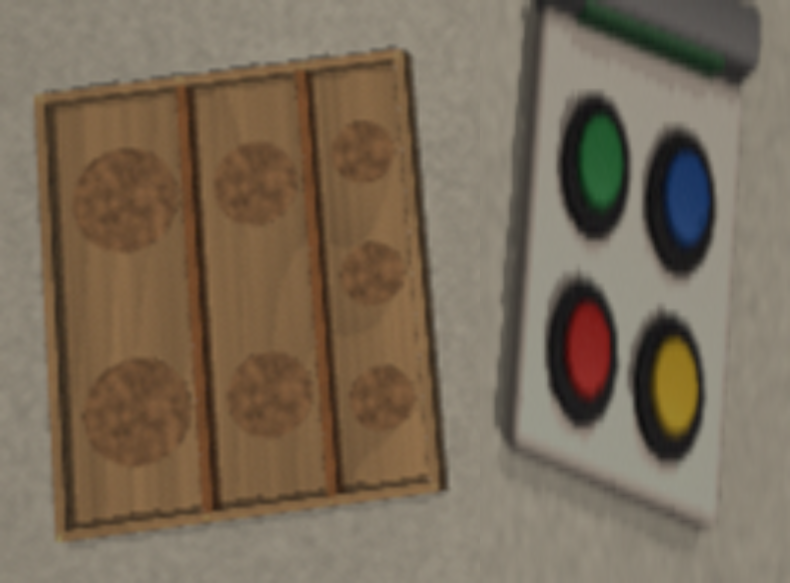

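The crop confirms the key colours, and the lid diameters match the stated sizes: three small, one medium, two large. The tray corners in the crop map to about (71,244), (178,230), (189,358) and (78,372). I'll use them to refine the tray pose.

```bash
python3 - <<'E'
from h import *
p=manip.camera("top")
C=[(71.1,243.6),(178.1,229.6),(189.2,357.9),(78.1,371.9)]
q=np.array([bp(p,t,20) for t in C]);print(np.round(q,1))
for i in range(4): print(np.linalg.norm(q[i]-q[(i+1)%4]))
M=np.array([[125,105],[125,-105],[-125,-105],[-125,105]])
H=M.T@(q-q.mean(0));yaw=np.arctan2(H[0,1]-H[1,0],H[0,0]+H[1,1])
c,s=np.cos(yaw),np.sin(yaw);R=np.array([[c,-s],[s,c]])
print(np.degrees(yaw),q.mean(0),np.round(M@R.T+q.mean(0)-q,1))
for n,l in dict(N=[(75,-74),(0,-74),(-75,-74)],Mid=[(60,-12)],W=[(60,62),(-60,62)]).items(): print(n,[np.round(q.mean(0)+R@t).tolist() for t in l])
# check disc centres seen
for d in [(362,150),(372,272),(382,397),(255,183),(268,393),(127,200),(137,411)]:
    print(np.round(R.T@(bp(p,(60+d[0]/3.43,215+d[1]/3.43),6)-q.mean(0))))
E
```

```text
[[580.5 433.3]
 [606.5 226.3]
 [360.7 196.3]
 [337.4 402.8]]
208.58858134969475
247.63121637266616
207.78126147470493
245.0681463677762
6.94414879026728 [471.26439562 314.66338034] [[ 2.1  0.7]
 [ 1.5 -0.7]
 [-0.8 -1. ]
 [-2.9  1. ]]
N [[555.0, 250.0], [480.0, 241.0], [406.0, 232.0]]
Mid [[532.0, 310.0]]
W [[523.0, 383.0], [404.0, 369.0]]
[ 72. -71.]
[  1. -71.]
[-69. -71.]
[61. -9.]
[-59.  -8.]
[60. 64.]
[-59.  65.]
```

```bash

python3 -m crank '[{"offset":[0.14,-0.29,0],"spin":-55},{"offset":[0.14,-0.29,0],"spin":-55},{"offset":[0.14,-0.29,0],"spin":-55},{"offset":[0.14,-0.29,0],"spin":-55},{"offset":[0.14,-0.29,0],"spin":-55},{"offset":[0.14,-0.29,0],"spin":-55},{"offset":[0.14,-0.29,0],"spin":-55},{"offset":[0.14,-0.29,0],"spin":-55}]' 0 20
python3 -m crank '[{"offset":[0.14,-0.29,0],"spin":-14},{"offset":[0.14,-0.29,0],"spin":-14},{"offset":[0.14,-0.29,0],"spin":-14},{"offset":[0.14,-0.29,0],"spin":-14},{"offset":[0.14,-0.29,0],"spin":-14},{"offset":[0.14,-0.29,0],"spin":-14},{"offset":[0.14,-0.29,0],"spin":-14},{"offset":[0.14,-0.29,0],"spin":-14}]'
```

```text
clock: 1.97
eef_pos: [274.4, 241.1, 174.1]
eef_rot: [3.141, 0.0, 1.929]
wrist_force: [0.8, -0.6, -0.5]
finger_gap: 44.0
clock: 2.63
eef_pos: [415.1, -51.8, 174.2]
eef_rot: [3.14, 0.0, 1.683]
wrist_force: [0.9, 1.1, -0.3]
finger_gap: 0.7
```

```bash

python3 -m crank '[{"offset":[0.133,-0.276,0],"spin":0.5},{"offset":[0.133,-0.276,0],"spin":0.5},{"offset":[0.133,-0.276,0],"spin":0.5},{"offset":[0.133,-0.276,0],"spin":0.5},{"offset":[0.133,-0.276,0],"spin":0.5},{"offset":[0.133,-0.276,0],"spin":0.5},{"offset":[0.133,-0.276,0],"spin":0.5},{"offset":[0.133,-0.276,0],"spin":0.5}]'
python3 -m crank '[{"offset":[0,0,-0.04],"spin":0},{"offset":[0,0,-0.08],"spin":0},{"offset":[0,0,-0.11],"spin":0},{"offset":[0,0,-0.119],"spin":0},{"offset":[0,0,-0.119],"spin":0},{"offset":[0,0,-0.119],"spin":0},{"offset":[0,0,-0.119],"spin":0},{"offset":[0,0,-0.119],"spin":0}]'
python3 - <<'E'
from h import *
p=manip.camera("side")
cv2.imwrite("pics/s2.png",cv2.resize(p["pixels"][260:440,350:550,::-1],(600,540)))
E
```

```text
clock: 3.3
eef_pos: [548.6, -331.7, 173.2]
eef_rot: [3.141, 0.0, 1.69]
wrist_force: [-0.6, 1.1, -0.4]
finger_gap: 0.7
clock: 3.97
eef_pos: [549.6, -332.2, 56.7]
eef_rot: [3.138, 0.003, 1.69]
wrist_force: [-0.7, -0.6, 0.1]
finger_gap: 0.3
```

View pics/s2.png

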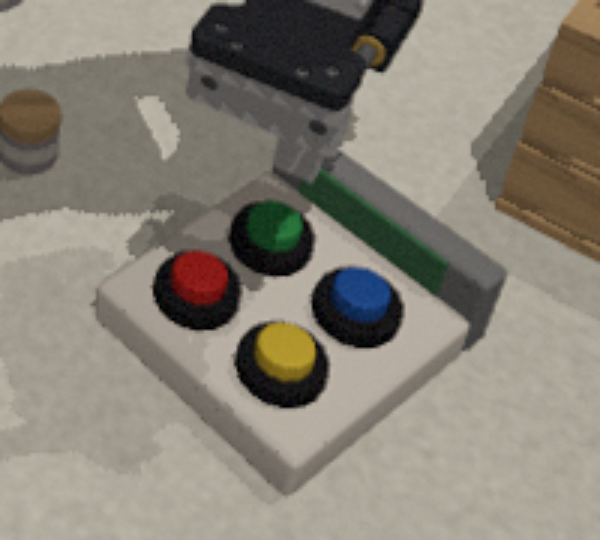

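```bash
python3 - <<'E'
from h import *
p=manip.camera("side");E=np.array(p["extrinsics"])
def pr(x):
    c=E[:3,:3]@x+E[:3,3];return np.round([(p["fx"]*c[0]/c[2]+p["cx"]-350)*3,(p["fy"]*c[1]/c[2]+p["cy"]-260)*3])
s=manip.read_state()["eef_pos"];print(s,pr(np.array(s)),"green side ray:",bp(p,(350+275/3,260+222/3),48))
for n,(x,y) in dict(g=(548,-328),b=(537,-383),y=(482,-372),r=(493,-317)).items(): print(n,pr(np.array([x,y,48])))
p2=manip.camera("top");E=np.array(p2["extrinsics"])
cv2.imwrite("pics/t3.png",cv2.resize(p2["pixels"][200:330,400:560,::-1],(640,520)))
c=E[:3,:3]@s+E[:3,3];print("top tcp px crop",(p2["fx"]*c[0]/c[2]+p2["cx"]-400)*4,(p2["fy"]*c[1]/c[2]+p2["cy"]-200)*4)
E
```

```text
[ 549.21549129 -332.05021126   55.88054669] [286. 211.] green side ray: [ 546.01380541 -328.8809227 ]
g [275. 219.]
b [362. 287.]
y [287. 344.]
r [201. 271.]
top tcp px crop 275.1357335775133 214.03541330922758
```

View pics/t3.png

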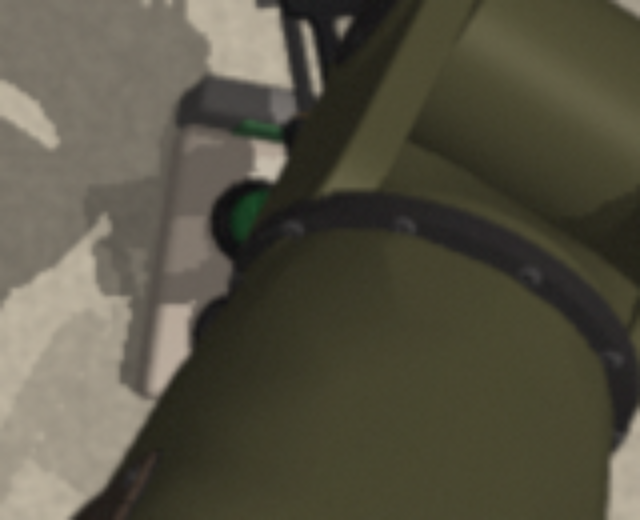

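The key position agrees between both cameras to within 2 mm, but the fingertip looks slightly high in the side view. I'll descend gently and let the force show contact.

```bash

python3 -m crank '[{"offset":[-0.001,0.003,-0.002],"spin":0},{"offset":[-0.001,0.003,-0.004],"spin":0},{"offset":[-0.001,0.003,-0.006],"spin":0},{"offset":[-0.001,0.003,-0.008],"spin":0},{"offset":[-0.001,0.003,-0.01],"spin":0},{"offset":[-0.001,0.003,-0.01],"spin":0},{"offset":[-0.001,0.003,-0.01],"spin":0},{"offset":[-0.001,0.003,-0.01],"spin":0}]'
python3 - <<'E'
from h import *
p=manip.camera("side")
cv2.imwrite("pics/s4.png",cv2.resize(p["pixels"][280:370,390:490,::-1],(600,540)))
print(manip.read_state()["wrist_force"])
E
```

```text
clock: 4.78
eef_pos: [548.1, -329.0, 45.5]
eef_rot: [3.139, 0.002, 1.69]
wrist_force: [-0.1, 0.2, 0.1]
finger_gap: 0.1
[-0.70137966  0.3800421   0.10459593]
```

View pics/s4.png

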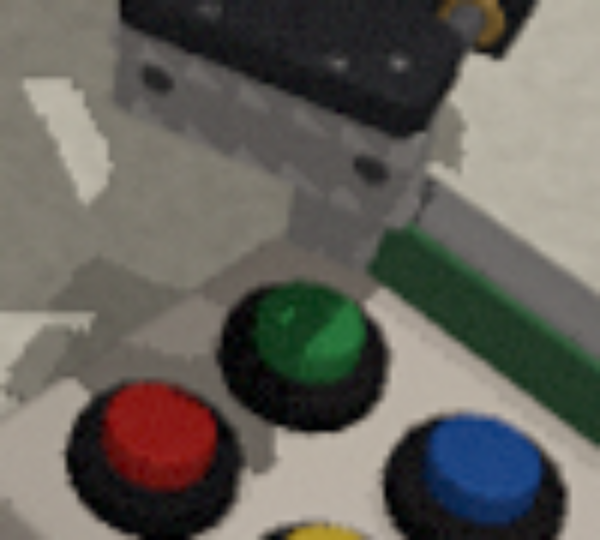

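```bash

python3 -m crank '[{"offset":[0,0,-0.001],"spin":0},{"offset":[0,0,-0.002],"spin":0},{"offset":[0,0,-0.003],"spin":0},{"offset":[0,0,-0.004],"spin":0},{"offset":[0,0,-0.005],"spin":0},{"offset":[0,0,-0.006],"spin":0},{"offset":[0,0,-0.006],"spin":0},{"offset":[0,0,-0.006],"spin":0}]'
python3 - <<'E'
from h import *
p=manip.camera("side")
cv2.imwrite("pics/s5.png",cv2.resize(p["pixels"][200:380,350:550,::-1],(800,720))[:600])
E
```

```text
clock: 5.5
eef_pos: [548.1, -329.0, 39.5]
eef_rot: [3.139, 0.002, 1.69]
wrist_force: [-0.2, 0.3, -0.1]
finger_gap: 0.7
```

View pics/s5.png

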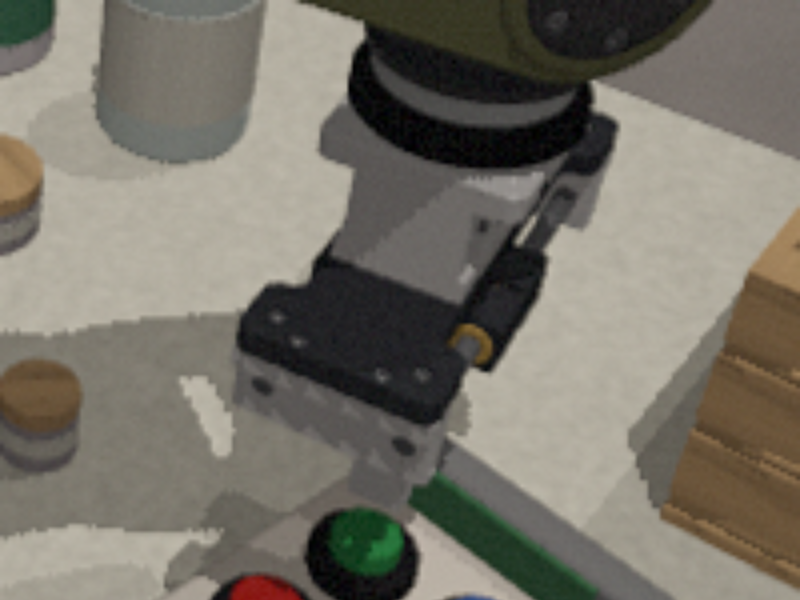

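```bash
python3 - <<'E'
from h import *
p=manip.camera("side");E=np.array(p["extrinsics"])
def pr(x):
    c=E[:3,:3]@x+E[:3,3];return np.round([(p["fx"]*c[0]/c[2]+p["cx"]-350)*4,(p["fy"]*c[1]/c[2]+p["cy"]-200)*4])
for z in (39.5,60,80,100,137,180,220): print(z,pr(np.array([548,-329,z])))
for z in (39.5,50,60): print(z, bp(p,(445,325),z))
for a in (-88,88): 
  for b in (-37,37): print(a,b,pr(np.array([548+a,-329+b,137.])))
s=manip.read_state();print(s["joints"],s["eef_pos"],s["eef_rot"])
p=manip.camera("top")
print("tins",*tins(p),sep="\n")
E
```

```text
39.5 [366. 548.]
60 [374. 512.]
80 [382. 477.]
100 [390. 440.]
137 [406. 369.]
180 [426. 279.]
220 [446. 189.]
39.5 [ 573.81797926 -320.43371124]
50 [ 564.29027095 -324.0357884 ]
60 [ 555.21626303 -327.46633807]
-88 -37 [374. 563.]
-88 37 [183. 454.]
88 -37 [609. 291.]
88 37 [432. 211.]
[-5.97982470e-01  6.23385888e-01  1.37755436e+00  3.04121802e-04
  1.13765567e+00 -7.16989753e-01] [ 548.13046532 -328.98949157   39.59462507] [3.13915212e+00 1.76083587e-03 1.68967423e+00]
tins
([321.0, 314.0], [440, -52], 34.3, 35.7)
([270.0, 318.0], [433, 44], 46.8, 48.8)
([379.0, 311.0], [445, -161], 34.4, 36.5)
([383.0, 260.0], [541, -172], 35.1, 36.8)
([323.0, 256.0], [550, -58], 59.4, 61.7)
([320.0, 206.0], [649, -53], 59.7, 61.9)
```

The tool axis lines up with the key laterally, but the visible tip sits about 25 mm above the reported TCP. There was no contact force, so I'll keep lowering in small steps until there is.

```bash

python3 -m crank '[{"offset":[0,0,-0.002],"spin":0},{"offset":[0,0,-0.004],"spin":0},{"offset":[0,0,-0.006],"spin":0},{"offset":[0,0,-0.008],"spin":0},{"offset":[0,0,-0.01],"spin":0},{"offset":[0,0,-0.011],"spin":0},{"offset":[0,0,-0.012],"spin":0},{"offset":[0,0,-0.012],"spin":0}]'
python3 -m crank '[{"offset":[0,0,-0.001],"spin":0},{"offset":[0,0,-0.002],"spin":0},{"offset":[0,0,-0.003],"spin":0},{"offset":[0,0,-0.004],"spin":0},{"offset":[0,0,-0.004],"spin":0},{"offset":[0,0,-0.004],"spin":0},{"offset":[0,0,-0.004],"spin":0},{"offset":[0,0,-0.004],"spin":0}]'
```

```text
clock: 6.32
eef_pos: [548.0, -328.9, 27.4]
eef_rot: [3.139, 0.002, 1.69]
wrist_force: [-0.5, 0.4, 0.6]
finger_gap: 0.4
clock: 6.98
eef_pos: [548.1, -329.0, 23.5]
eef_rot: [3.139, 0.002, 1.69]
wrist_force: [1.0, 0.7, 0.2]
finger_gap: 0.8
```

```bash

python3 -m crank '[{"offset":[0,0,-0.001],"spin":0},{"offset":[0,0,-0.002],"spin":0},{"offset":[0,0,-0.003],"spin":0},{"offset":[0,0,-0.003],"spin":0},{"offset":[0,0,-0.003],"spin":0},{"offset":[0,0,-0.003],"spin":0},{"offset":[0,0,-0.003],"spin":0},{"offset":[0,0,-0.003],"spin":0}]'
python3 - <<'E'
from h import *
p=manip.camera("side")
cv2.imwrite("pics/s6.png",cv2.resize(p["pixels"][280:370,390:490,::-1],(600,540)))
E
```

```text
clock: 7.65
eef_pos: [548.1, -329.0, 20.5]
eef_rot: [3.139, 0.002, 1.69]
wrist_force: [-0.6, 0.6, 1.4]
finger_gap: 0.5
```

View pics/s6.png

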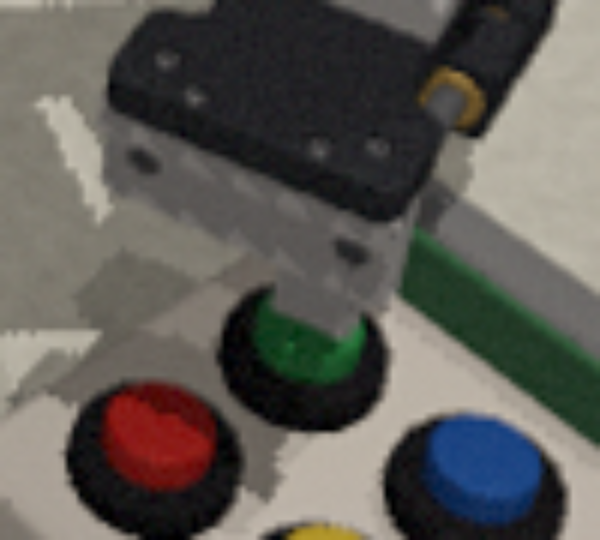

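```bash

python3 -m crank '[{"offset":[0,0,-0.001],"spin":0},{"offset":[0,0,-0.002],"spin":0},{"offset":[0,0,-0.003],"spin":0},{"offset":[0,0,-0.004],"spin":0},{"offset":[0,0,-0.0045],"spin":0},{"offset":[0,0,-0.005],"spin":0},{"offset":[0,0,-0.005],"spin":0},{"offset":[0,0,-0.005],"spin":0}]'
python3 -m crank '[{"offset":[0,0,-0.0005],"spin":0},{"offset":[0,0,-0.001],"spin":0},{"offset":[0,0,-0.001],"spin":0},{"offset":[0,0,-0.001],"spin":0},{"offset":[0,0,-0.001],"spin":0},{"offset":[0,0,-0.001],"spin":0},{"offset":[0,0,-0.001],"spin":0},{"offset":[0,0,-0.001],"spin":0}]'
```

```text
clock: 8.37
eef_pos: [548.1, -329.0, 15.6]
eef_rot: [3.139, 0.002, 1.69]
wrist_force: [-0.5, -0.3, 3.1]
finger_gap: 0.5
clock: 9.03
eef_pos: [548.1, -329.0, 14.7]
eef_rot: [3.139, 0.002, 1.69]
wrist_force: [-2.0, 1.3, 4.8]
finger_gap: 0.8
```

```bash

python3 -m crank '[{"offset":[0,0,-0.0005],"spin":0},{"offset":[0,0,-0.001],"spin":0},{"offset":[0,0,-0.001],"spin":0},{"offset":[0,0,-0.001],"spin":0},{"offset":[0,0,-0.001],"spin":0},{"offset":[0,0,-0.001],"spin":0},{"offset":[0,0,-0.001],"spin":0},{"offset":[0,0,-0.001],"spin":0}]'
python3 - <<'E'
from h import *
p=manip.camera("side")
cv2.imwrite("pics/s7.png",cv2.resize(p["pixels"][280:370,390:490,::-1],(600,540)))
E
```

```text
clock: 9.7
eef_pos: [548.2, -329.0, 14.5]
eef_rot: [3.139, 0.002, 1.69]
wrist_force: [-5.3, 3.2, 12.1]
finger_gap: 0.3
```

View pics/s7.png

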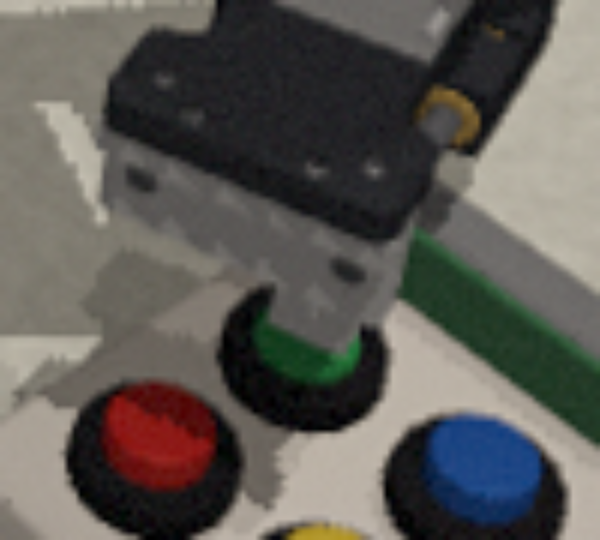

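Green bottomed out at reported z 14.5 with 12 N. The key floor is at 42 mm, so the real fingertip is about 27 mm above the reported TCP. I'll apply that offset, lift off, open and go above the first small tin at (445,-161).

```bash

python3 -m crank '[{"offset":[0,0,0.04],"spin":0},{"offset":[0,0,0.065],"spin":0},{"offset":[-0.025,0.04,0.065],"spin":0},{"offset":[-0.05,0.075,0.065],"spin":0},{"offset":[-0.07,0.11,0.065],"spin":0},{"offset":[-0.09,0.14,0.065],"spin":0},{"offset":[-0.103,0.168,0.065],"spin":0},{"offset":[-0.103,0.168,0.065],"spin":0}]' 
python3 -m crank '[{"offset":[0,0,-0.03],"spin":0},{"offset":[0,0,-0.03],"spin":0},{"offset":[0,0,-0.03],"spin":0},{"offset":[0,0,-0.03],"spin":0},{"offset":[0,0,-0.03],"spin":0},{"offset":[0,0,-0.03],"spin":0},{"offset":[0,0,-0.03],"spin":0},{"offset":[0,0,-0.03],"spin":0}]' 0.68 15
python3 - <<'E'
from h import *
p=manip.camera("side");E=np.array(p["extrinsics"])
cv2.imwrite("pics/s8.png",cv2.resize(p["pixels"][210:360,240:400,::-1],(640,600)))
def pr(x):
    c=E[:3,:3]@np.array(x)+E[:3,3];return np.round([(p["fx"]*c[0]/c[2]+p["cx"]-240)*4,(p["fy"]*c[1]/c[2]+p["cy"]-210)*4])
s=manip.read_state();e=np.array(s["eef_pos"]);j=np.array([np.cos(s["eef_rot"][2]-np.pi/2),np.sin(s["eef_rot"][2]-np.pi/2),0])*s["finger_gap"]/2
for dz in (0,27): print(pr(e+[0,0,dz]),pr(e+j+[0,0,dz]),pr(e-j+[0,0,dz]))
E
```

```text
clock: 10.42
eef_pos: [442.9, -157.3, 79.3]
eef_rot: [3.14, 0.001, 1.692]
wrist_force: [-0.2, -0.4, 1.7]
finger_gap: 0.4
clock: 11.08
eef_pos: [443.1, -157.6, 49.6]
eef_rot: [3.14, 0.001, 1.692]
wrist_force: [-1.2, 0.2, 0.4]
finger_gap: 50.6
[306. 429.] [343. 389.] [267. 470.]
[304. 382.] [342. 342.] [265. 423.]
```

View pics/s8.png

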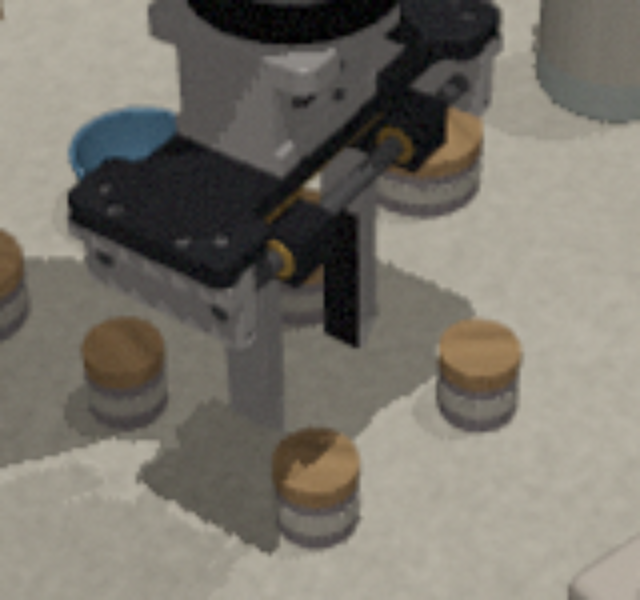

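The tips at (255,425) and (350,340) match the prediction with the +27 mm offset, and the jaw axis is right. Now descending onto the small tin and gripping.

```bash

python3 -m crank '[{"offset":[0.002,-0.003,-0.01],"spin":0},{"offset":[0.002,-0.003,-0.025],"spin":0},{"offset":[0.002,-0.003,-0.04],"spin":0},{"offset":[0.002,-0.003,-0.052],"spin":0},{"offset":[0.002,-0.003,-0.06],"spin":0},{"offset":[0.002,-0.003,-0.066],"spin":0},{"offset":[0.002,-0.003,-0.067],"spin":0},{"offset":[0.002,-0.003,-0.067],"spin":0}]' 
python3 -m crank '[{"offset":[0,0,0],"spin":0},{"offset":[0,0,0],"spin":0},{"offset":[0,0,0],"spin":0},{"offset":[0,0,0],"spin":0},{"offset":[0,0,0],"spin":0},{"offset":[0,0,0],"spin":0},{"offset":[0,0,0],"spin":0},{"offset":[0,0,0],"spin":0}]' 0.2 15

```

```text
clock: 11.8
eef_pos: [445.1, -160.6, -17.6]
eef_rot: [3.14, 0.001, 1.692]
wrist_force: [-0.9, -0.3, 1.6]
finger_gap: 64.0
clock: 12.47
eef_pos: [445.2, -160.6, -17.4]
eef_rot: [3.14, 0.001, 1.692]
wrist_force: [-1.8, 0.8, 5.5]
finger_gap: 35.7
```

```bash

python3 -m crank '[{"offset":[0,0,0.035],"spin":0},{"offset":[0,0,0.075],"spin":0},{"offset":[-0.004,0.04,0.08],"spin":0},{"offset":[-0.008,0.08,0.08],"spin":0},{"offset":[-0.012,0.12,0.08],"spin":0},{"offset":[-0.016,0.16,0.08],"spin":0},{"offset":[-0.02,0.2,0.08],"spin":0},{"offset":[-0.024,0.24,0.08],"spin":0}]' 
python3 -m crank '[{"offset":[-0.004,0.04,0],"spin":0},{"offset":[-0.008,0.08,0],"spin":0},{"offset":[-0.012,0.12,0],"spin":0},{"offset":[-0.015,0.15,0],"spin":0},{"offset":[-0.015,0.155,0],"spin":0},{"offset":[-0.015,0.155,0],"spin":0},{"offset":[-0.015,0.155,0],"spin":0},{"offset":[-0.015,0.155,0],"spin":0}]' 

```

```text
clock: 13.13
eef_pos: [420.5, 81.1, 62.7]
eef_rot: [3.139, 0.001, 1.691]
wrist_force: [0.5, -0.3, 0.1]
finger_gap: 35.7
clock: 13.8
eef_pos: [405.6, 235.0, 62.5]
eef_rot: [3.14, 0.002, 1.69]
wrist_force: [0.2, 0.0, -0.8]
finger_gap: 35.9
```

```bash

python3 -m crank '[{"offset":[0,0,-0.02],"spin":0},{"offset":[0,0,-0.04],"spin":0},{"offset":[0,0,-0.055],"spin":0},{"offset":[0,0,-0.065],"spin":0},{"offset":[0,0,-0.071],"spin":0},{"offset":[0,0,-0.0735],"spin":0},{"offset":[0,0,-0.0735],"spin":0},{"offset":[0,0,-0.0735],"spin":0}]' 
python3 -m crank '[{"offset":[0,0,0],"spin":0},{"offset":[0,0,0],"spin":0},{"offset":[0,0,0],"spin":0},{"offset":[0,0,0],"spin":0},{"offset":[0,0,0],"spin":0},{"offset":[0,0,0.02],"spin":0},{"offset":[0,0,0.05],"spin":0},{"offset":[0,0,0.075],"spin":0}]' 0.6
python3 -m crank '[{"offset":[0,-0.04,0.01],"spin":0},{"offset":[0,-0.08,0.01],"spin":0},{"offset":[0.01,-0.12,0.01],"spin":0},{"offset":[0.015,-0.16,0.01],"spin":0},{"offset":[0.025,-0.19,0.01],"spin":0},{"offset":[0.027,-0.19,0.01],"spin":0},{"offset":[0.027,-0.19,0.01],"spin":0},{"offset":[0.027,-0.19,0.01],"spin":0}]' 0.8
python3 - <<'E'
from h import *
p=manip.camera("top")
cv2.imwrite("pics/t9.png",cv2.resize(p["pixels"][180:390,60:400,::-1],(800,494)))
print(*tins(p),sep="\n")
E
```

```text
clock: 14.47
eef_pos: [406.1, 235.0, -10.4]
eef_rot: [3.139, 0.001, 1.69]
wrist_force: [-0.3, -0.6, -0.3]
finger_gap: 35.7
clock: 15.13
eef_pos: [405.9, 235.0, 65.8]
eef_rot: [3.139, 0.001, 1.69]
wrist_force: [0.9, 0.3, 0.6]
finger_gap: 56.9
clock: 15.8
eef_pos: [432.7, 45.3, 75.7]
eef_rot: [3.14, 0.001, 1.69]
wrist_force: [-1.3, 0.1, -0.2]
finger_gap: 74.9
([321.0, 314.0], [440, -52], 35.1, 37.0)
([395.0, 250.0], [560, -197], 35.7, 37.6)
([324.0, 256.0], [549, -58], 59.5, 61.9)
([320.0, 206.0], [649, -53], 59.7, 61.9)
```

View pics/t9.png

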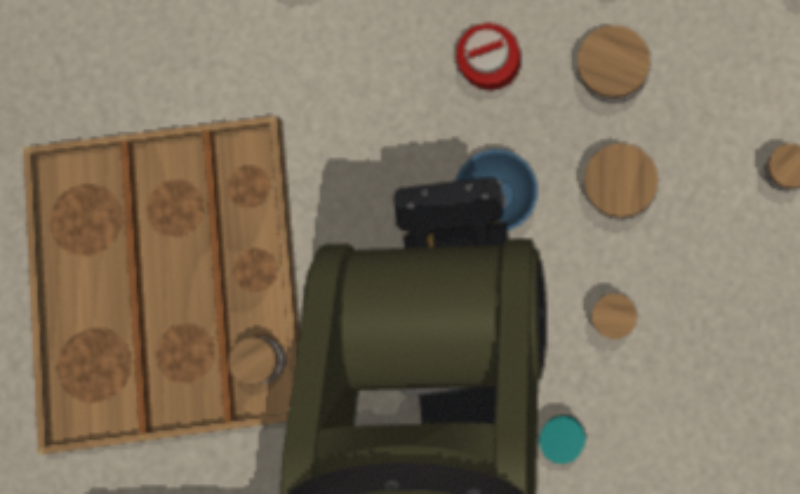

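The first tin stands centred in the narrow row. The small tin at (541,-172) has been knocked to (560,-197). Next is the medium tin.

```bash

python3 -m crank '[{"offset":[0,-0.001,-0.03],"spin":0},{"offset":[0,-0.001,-0.055],"spin":0},{"offset":[0,-0.001,-0.07],"spin":0},{"offset":[0,-0.001,-0.08],"spin":0},{"offset":[0,-0.001,-0.088],"spin":0},{"offset":[0,-0.001,-0.092],"spin":0},{"offset":[0,-0.001,-0.093],"spin":0},{"offset":[0,-0.001,-0.093],"spin":0}]' 
python3 -m crank '[{"offset":[0,0,0],"spin":0},{"offset":[0,0,0],"spin":0},{"offset":[0,0,0],"spin":0},{"offset":[0,0,0],"spin":0},{"offset":[0,0,0],"spin":0},{"offset":[0,0,0],"spin":0},{"offset":[0,0,0],"spin":0},{"offset":[0,0,0],"spin":0}]' 0.3 15
python3 -m crank '[{"offset":[0,0,0.03],"spin":0},{"offset":[0,0,0.07],"spin":0},{"offset":[0.013,0.035,0.08],"spin":0},{"offset":[0.026,0.07,0.08],"spin":0},{"offset":[0.039,0.105,0.08],"spin":0},{"offset":[0.052,0.14,0.08],"spin":0},{"offset":[0.065,0.175,0.08],"spin":0},{"offset":[0.078,0.21,0.08],"spin":0}]' 

```

```text
clock: 16.52
eef_pos: [432.9, 44.9, -16.9]
eef_rot: [3.139, 0.001, 1.691]
wrist_force: [-0.6, -0.4, -0.3]
finger_gap: 75.7
clock: 17.18
eef_pos: [433.0, 44.9, -16.7]
eef_rot: [3.139, 0.001, 1.691]
wrist_force: [-2.1, -0.8, 5.6]
finger_gap: 47.5
clock: 17.85
eef_pos: [511.1, 256.7, 62.9]
eef_rot: [3.139, 0.001, 1.691]
wrist_force: [0.6, -1.1, -0.5]
finger_gap: 47.4
```

```bash

python3 -m crank '[{"offset":[0.012,0.032,0],"spin":0},{"offset":[0.021,0.056,0],"spin":0},{"offset":[0.021,0.056,-0.02],"spin":0},{"offset":[0.021,0.056,-0.04],"spin":0},{"offset":[0.021,0.056,-0.058],"spin":0},{"offset":[0.021,0.056,-0.068],"spin":0},{"offset":[0.021,0.056,-0.0725],"spin":0},{"offset":[0.021,0.056,-0.0725],"spin":0}]' 
python3 -m crank '[{"offset":[0,0,0],"spin":0},{"offset":[0,0,0],"spin":0},{"offset":[0,0,0],"spin":0},{"offset":[0,0,0],"spin":0},{"offset":[0,0,0],"spin":0},{"offset":[0,0,0.02],"spin":0},{"offset":[0,0,0.05],"spin":0},{"offset":[0,0,0.075],"spin":0}]' 0.7
python3 -m crank '[{"offset":[-0.01,-0.04,0],"spin":0},{"offset":[-0.02,-0.08,0],"spin":0},{"offset":[-0.03,-0.12,0],"spin":0},{"offset":[-0.04,-0.16,0],"spin":0},{"offset":[-0.05,-0.2,0],"spin":0},{"offset":[-0.06,-0.24,0],"spin":0},{"offset":[-0.07,-0.28,0],"spin":0},{"offset":[-0.08,-0.315,0],"spin":0}]'

```

```text
clock: 18.52
eef_pos: [531.6, 312.5, -10.1]
eef_rot: [3.141, 0.002, 1.691]
wrist_force: [0.2, -0.1, -1.2]
finger_gap: 47.8
clock: 19.18
eef_pos: [531.6, 312.5, 66.3]
eef_rot: [3.141, 0.002, 1.691]
wrist_force: [0.6, 0.2, 0.3]
finger_gap: 65.9
clock: 19.85
eef_pos: [450.8, -4.5, 66.6]
eef_rot: [3.14, 0.002, 1.691]
wrist_force: [0.2, 0.4, -0.1]
finger_gap: 65.9
```

```bash

python3 -m crank '[{"offset":[-0.007,-0.035,0],"spin":0},{"offset":[-0.011,-0.0475,0],"spin":0},{"offset":[-0.011,-0.0475,-0.025],"spin":0},{"offset":[-0.011,-0.0475,-0.05],"spin":0},{"offset":[-0.011,-0.0475,-0.07],"spin":0},{"offset":[-0.011,-0.0475,-0.08],"spin":0},{"offset":[-0.011,-0.0475,-0.0835],"spin":0},{"offset":[-0.011,-0.0475,-0.0835],"spin":0}]' 
python3 -m crank '[{"offset":[0,0,0],"spin":0},{"offset":[0,0,0],"spin":0},{"offset":[0,0,0],"spin":0},{"offset":[0,0,0],"spin":0},{"offset":[0,0,0],"spin":0},{"offset":[0,0,0],"spin":0},{"offset":[0,0,0],"spin":0},{"offset":[0,0,0],"spin":0}]' 0.2 15
python3 -m crank '[{"offset":[0,0,0.03],"spin":0},{"offset":[0,0,0.07],"spin":0},{"offset":[0.005,0.04,0.08],"spin":0},{"offset":[0.01,0.08,0.08],"spin":0},{"offset":[0.016,0.12,0.08],"spin":0},{"offset":[0.022,0.16,0.08],"spin":0},{"offset":[0.027,0.2,0.08],"spin":0},{"offset":[0.032,0.24,0.08],"spin":0}]' 

```

```text
clock: 20.52
eef_pos: [439.8, -52.0, -16.9]
eef_rot: [3.141, 0.002, 1.691]
wrist_force: [-0.7, -0.4, 0.3]
finger_gap: 65.6
clock: 21.18
eef_pos: [440.0, -52.0, -16.6]
eef_rot: [3.14, 0.002, 1.691]
wrist_force: [-1.9, 0.6, 6.3]
finger_gap: 35.5
clock: 21.85
eef_pos: [471.9, 190.1, 63.5]
eef_rot: [3.14, 0.002, 1.691]
wrist_force: [1.0, -0.6, -0.5]
finger_gap: 35.6
```

```bash

python3 -m crank '[{"offset":[0.005,0.035,0],"spin":0},{"offset":[0.008,0.0535,0],"spin":0},{"offset":[0.008,0.0535,-0.02],"spin":0},{"offset":[0.008,0.0535,-0.04],"spin":0},{"offset":[0.008,0.0535,-0.058],"spin":0},{"offset":[0.008,0.0535,-0.068],"spin":0},{"offset":[0.008,0.0535,-0.0735],"spin":0},{"offset":[0.008,0.0535,-0.0735],"spin":0}]' 
python3 -m crank '[{"offset":[0,0,0],"spin":0},{"offset":[0,0,0],"spin":0},{"offset":[0,0,0],"spin":0},{"offset":[0,0,0],"spin":0},{"offset":[0,0,0],"spin":0},{"offset":[0,0,0.02],"spin":0},{"offset":[0,0,0.05],"spin":0},{"offset":[0,0,0.075],"spin":0}]' 0.6
python3 -m crank '[{"offset":[0.007,-0.04,0],"spin":0},{"offset":[0.014,-0.08,0],"spin":0},{"offset":[0.021,-0.12,0],"spin":0},{"offset":[0.028,-0.16,0],"spin":0},{"offset":[0.035,-0.2,0],"spin":0},{"offset":[0.042,-0.24,0],"spin":0},{"offset":[0.05,-0.28,0],"spin":0},{"offset":[0.058,-0.32,0],"spin":0}]' 0.68
python3 - <<'E'
from h import *
p=manip.camera("top")
print(*tins(p),sep="\n")
E
```

```text
clock: 22.52
eef_pos: [479.5, 243.4, -10.6]
eef_rot: [3.142, 0.003, 1.691]
wrist_force: [-0.8, 0.5, -1.0]
finger_gap: 35.3
clock: 23.18
eef_pos: [479.4, 243.4, 65.8]
eef_rot: [-3.141, 0.003, 1.691]
wrist_force: [0.8, -0.5, 0.2]
finger_gap: 56.5
clock: 23.85
eef_pos: [537.4, -78.8, 66.2]
eef_rot: [3.141, 0.003, 1.691]
wrist_force: [0.7, 0.7, -0.2]
finger_gap: 64.1
([395.0, 250.0], [560, -197], 35.9, 37.7)
```

```bash

python3 -m crank '[{"offset":[0.007,-0.038,0],"spin":0},{"offset":[0.014,-0.076,0],"spin":0},{"offset":[0.02,-0.108,0],"spin":0},{"offset":[0.0225,-0.118,0],"spin":0},{"offset":[0.0225,-0.118,-0.03],"spin":0},{"offset":[0.0225,-0.118,-0.055],"spin":0},{"offset":[0.0225,-0.118,-0.07],"spin":0},{"offset":[0.0225,-0.118,-0.075],"spin":0}]' 
python3 -m crank '[{"offset":[0,0,-0.005],"spin":0},{"offset":[0,0,-0.008],"spin":0},{"offset":[0,0,-0.008],"spin":0},{"offset":[0,0,-0.008],"spin":0},{"offset":[0,0,-0.008],"spin":0},{"offset":[0,0,-0.008],"spin":0},{"offset":[0,0,-0.008],"spin":0},{"offset":[0,0,-0.008],"spin":0}]' 
python3 -m crank '[{"offset":[0,0,0],"spin":0},{"offset":[0,0,0],"spin":0},{"offset":[0,0,0],"spin":0},{"offset":[0,0,0],"spin":0},{"offset":[0,0,0],"spin":0},{"offset":[0,0,0],"spin":0},{"offset":[0,0,0],"spin":0},{"offset":[0,0,0],"spin":0}]' 0.2 15
python3 -m crank '[{"offset":[0,0,0.03],"spin":0},{"offset":[0,0,0.07],"spin":0},{"offset":[0,0.04,0.08],"spin":0},{"offset":[0,0.08,0.08],"spin":0},{"offset":[0,0.12,0.08],"spin":0},{"offset":[0,0.16,0.08],"spin":0},{"offset":[0,0.2,0.08],"spin":0},{"offset":[0,0.24,0.08],"spin":0}]' 

```

```text
clock: 24.57
eef_pos: [559.7, -201.7, -11.4]
eef_rot: [-3.139, 0.002, 1.687]
wrist_force: [-0.6, 0.3, -0.3]
finger_gap: 63.8
clock: 25.23
eef_pos: [559.8, -201.7, -19.1]
eef_rot: [-3.14, 0.003, 1.687]
wrist_force: [0.5, -0.5, 0.6]
finger_gap: 64.1
clock: 25.9
eef_pos: [559.8, -201.8, -19.1]
eef_rot: [-3.14, 0.003, 1.687]
wrist_force: [0.1, 0.1, -0.2]
finger_gap: 35.6
clock: 26.57
eef_pos: [559.4, 40.1, 61.0]
eef_rot: [-3.14, 0.003, 1.687]
wrist_force: [0.6, -0.4, -1.7]
finger_gap: 35.7
```

```bash

python3 -m crank '[{"offset":[-0.001,0.04,0],"spin":0},{"offset":[-0.002,0.08,0],"spin":0},{"offset":[-0.003,0.12,0],"spin":0},{"offset":[-0.004,0.16,0],"spin":0},{"offset":[-0.005,0.195,0],"spin":0},{"offset":[-0.0055,0.208,0],"spin":0},{"offset":[-0.0055,0.208,0],"spin":0},{"offset":[-0.0055,0.208,0],"spin":0}]' 
python3 -m crank '[{"offset":[0,0,-0.02],"spin":0},{"offset":[0,0,-0.04],"spin":0},{"offset":[0,0,-0.055],"spin":0},{"offset":[0,0,-0.065],"spin":0},{"offset":[0,0,-0.071],"spin":0},{"offset":[0,0,-0.073],"spin":0},{"offset":[0,0,-0.073],"spin":0},{"offset":[0,0,-0.073],"spin":0}]' 
python3 -m crank '[{"offset":[0,0,0],"spin":0},{"offset":[0,0,0],"spin":0},{"offset":[0,0,0],"spin":0},{"offset":[0,0,0],"spin":0},{"offset":[0,0,0],"spin":0},{"offset":[0,0,0.02],"spin":0},{"offset":[0,0,0.05],"spin":0},{"offset":[0,0,0.075],"spin":0}]' 0.6
python3 -m crank '[{"offset":[0,-0.04,0],"spin":0},{"offset":[0,-0.08,0],"spin":0},{"offset":[-0.001,-0.12,0],"spin":0},{"offset":[-0.002,-0.16,0],"spin":0},{"offset":[-0.003,-0.2,0],"spin":0},{"offset":[-0.004,-0.24,0],"spin":0},{"offset":[-0.0045,-0.275,0],"spin":0},{"offset":[-0.005,-0.3,0],"spin":0}]' 0.88

```

```text
clock: 27.23
eef_pos: [553.7, 247.9, 60.7]
eef_rot: [-3.139, 0.003, 1.688]
wrist_force: [-0.1, -0.7, -1.4]
finger_gap: 35.9
clock: 27.9
eef_pos: [554.2, 247.8, -11.4]
eef_rot: [-3.141, 0.003, 1.688]
wrist_force: [-0.3, 0.4, -0.9]
finger_gap: 35.6
clock: 28.57
eef_pos: [554.1, 247.8, 64.8]
eef_rot: [-3.14, 0.003, 1.688]
wrist_force: [0.2, 0.9, 0.3]
finger_gap: 56.4
clock: 29.23
eef_pos: [548.7, -55.0, 65.0]
eef_rot: [-3.14, 0.003, 1.687]
wrist_force: [-0.3, 0.9, -0.8]
finger_gap: 82.5
```

```bash

python3 -m crank '[{"offset":[0.001,-0.003,-0.03],"spin":0},{"offset":[0.001,-0.003,-0.05],"spin":0},{"offset":[0.001,-0.003,-0.065],"spin":0},{"offset":[0.001,-0.003,-0.075],"spin":0},{"offset":[0.001,-0.003,-0.08],"spin":0},{"offset":[0.001,-0.003,-0.082],"spin":0},{"offset":[0.001,-0.003,-0.082],"spin":0},{"offset":[0.001,-0.003,-0.082],"spin":0}]' 
python3 -m crank '[{"offset":[0,0,0],"spin":0},{"offset":[0,0,0],"spin":0},{"offset":[0,0,0],"spin":0},{"offset":[0,0,0],"spin":0},{"offset":[0,0,0],"spin":0},{"offset":[0,0,0],"spin":0},{"offset":[0,0,0],"spin":0},{"offset":[0,0,0],"spin":0}]' 0.4 20
python3 -m crank '[{"offset":[0,0,0.03],"spin":0},{"offset":[0,0,0.07],"spin":0},{"offset":[-0.002,0.04,0.08],"spin":0},{"offset":[-0.004,0.08,0.08],"spin":0},{"offset":[-0.007,0.12,0.08],"spin":0},{"offset":[-0.009,0.16,0.08],"spin":0},{"offset":[-0.011,0.2,0.08],"spin":0},{"offset":[-0.013,0.24,0.08],"spin":0}]' 
python3 -m crank '[{"offset":[-0.002,0.04,0],"spin":0},{"offset":[-0.004,0.08,0],"spin":0},{"offset":[-0.007,0.12,0],"spin":0},{"offset":[-0.01,0.16,0],"spin":0},{"offset":[-0.012,0.195,0],"spin":0},{"offset":[-0.0125,0.203,0],"spin":0},{"offset":[-0.0125,0.203,0],"spin":0},{"offset":[-0.0125,0.203,0],"spin":0}]' 

```

```text
clock: 29.9
eef_pos: [550.3, -58.0, -16.2]
eef_rot: [-3.141, 0.003, 1.687]
wrist_force: [-0.9, -0.2, 0.1]
finger_gap: 82.7
clock: 30.57
eef_pos: [550.3, -58.0, -15.9]
eef_rot: [3.142, 0.004, 1.687]
wrist_force: [-3.4, 0.2, 5.4]
finger_gap: 59.6
clock: 31.23
eef_pos: [536.7, 183.9, 63.8]
eef_rot: [-3.141, 0.004, 1.687]
wrist_force: [0.1, -0.2, -1.2]
finger_gap: 59.8
clock: 31.9
eef_pos: [524.0, 386.4, 63.1]
eef_rot: [-3.14, 0.004, 1.687]
wrist_force: [-0.2, 0.4, -2.4]
finger_gap: 59.3
```

```bash

python3 -m crank '[{"offset":[0,-0.001,-0.02],"spin":0},{"offset":[0,-0.001,-0.04],"spin":0},{"offset":[0,-0.001,-0.055],"spin":0},{"offset":[0,-0.001,-0.065],"spin":0},{"offset":[0,-0.001,-0.07],"spin":0},{"offset":[0,-0.001,-0.0725],"spin":0},{"offset":[0,-0.001,-0.0725],"spin":0},{"offset":[0,-0.001,-0.0725],"spin":0}]' 
python3 -m crank '[{"offset":[0,0,0],"spin":0},{"offset":[0,0,0],"spin":0},{"offset":[0,0,0],"spin":0},{"offset":[0,0,0],"spin":0},{"offset":[0,0,0],"spin":0},{"offset":[0,0,0.02],"spin":0},{"offset":[0,0,0.05],"spin":0},{"offset":[0,0,0.085],"spin":0}]' 0.8
python3 -m crank '[{"offset":[0.011,-0.039,0],"spin":7},{"offset":[0.022,-0.078,0],"spin":14},{"offset":[0.033,-0.117,0],"spin":21},{"offset":[0.044,-0.156,0],"spin":28},{"offset":[0.055,-0.195,0],"spin":35},{"offset":[0.066,-0.23,0],"spin":42},{"offset":[0.077,-0.27,0],"spin":49},{"offset":[0.085,-0.3,0],"spin":56}]' 0.88
python3 -m crank '[{"offset":[0.01,-0.035,0],"spin":7},{"offset":[0.02,-0.07,0],"spin":14},{"offset":[0.03,-0.105,0],"spin":21},{"offset":[0.038,-0.135,0],"spin":24},{"offset":[0.038,-0.138,0],"spin":24},{"offset":[0.038,-0.138,0],"spin":24},{"offset":[0.038,-0.138,0],"spin":24},{"offset":[0.038,-0.138,0],"spin":24}]' 
python3 - <<'E'
from h import *
p=manip.camera("top")
print(*tins(p),sep="\n")
E
```

```text
clock: 32.57
eef_pos: [524.5, 385.4, -8.4]
eef_rot: [-3.142, 0.004, 1.687]
wrist_force: [-0.3, -0.5, -1.6]
finger_gap: 59.6
clock: 33.23
eef_pos: [523.6, 384.8, 76.0]
eef_rot: [-3.139, 0.005, 1.687]
wrist_force: [-0.5, -0.5, -0.8]
finger_gap: 75.1
clock: 33.9
eef_pos: [609.0, 82.4, 76.2]
eef_rot: [-3.139, 0.006, 2.659]
wrist_force: [0.7, -0.2, 1.1]
finger_gap: 82.8
clock: 34.57
eef_pos: [646.8, -54.3, 76.3]
eef_rot: [-3.139, 0.005, 3.078]
wrist_force: [-0.5, 0.1, -0.9]
finger_gap: 82.9
```

```bash

python3 -m crank '[{"offset":[0.002,0.001,-0.03],"spin":0},{"offset":[0.002,0.001,-0.055],"spin":0},{"offset":[0.002,0.001,-0.072],"spin":0},{"offset":[0.002,0.001,-0.083],"spin":0},{"offset":[0.002,0.001,-0.09],"spin":0},{"offset":[0.002,0.001,-0.093],"spin":0},{"offset":[0.002,0.001,-0.093],"spin":0},{"offset":[0.002,0.001,-0.093],"spin":0}]' 
python3 -m crank '[{"offset":[0,0,0],"spin":0},{"offset":[0,0,0],"spin":0},{"offset":[0,0,0],"spin":0},{"offset":[0,0,0],"spin":0},{"offset":[0,0,0],"spin":0},{"offset":[0,0,0],"spin":0},{"offset":[0,0,0],"spin":0},{"offset":[0,0,0],"spin":0}]' 0.4 20
python3 -m crank '[{"offset":[0,0,0.03],"spin":0},{"offset":[0,0,0.07],"spin":0},{"offset":[-0.02,0.03,0.085],"spin":-7},{"offset":[-0.04,0.06,0.085],"spin":-14},{"offset":[-0.06,0.09,0.085],"spin":-21},{"offset":[-0.08,0.12,0.085],"spin":-28},{"offset":[-0.1,0.15,0.085],"spin":-35},{"offset":[-0.12,0.18,0.085],"spin":-42}]' 

```

```text
clock: 35.28
eef_pos: [649.4, -53.1, -15.6]
eef_rot: [-3.139, 0.007, 3.079]
wrist_force: [0.3, -0.1, 0.7]
finger_gap: 82.5
clock: 35.95
eef_pos: [649.7, -53.2, -15.2]
eef_rot: [-3.139, 0.008, 3.078]
wrist_force: [-1.1, 0.4, 5.2]
finger_gap: 59.5
clock: 36.62
eef_pos: [528.2, 128.0, 69.4]
eef_rot: [-3.138, 0.007, 2.339]
wrist_force: [1.3, 1.8, -1.8]
finger_gap: 59.3
```

```bash

python3 -m crank '[{"offset":[-0.018,0.035,0],"spin":-7},{"offset":[-0.036,0.07,0],"spin":-14},{"offset":[-0.054,0.105,0],"spin":-21},{"offset":[-0.072,0.14,0],"spin":-28},{"offset":[-0.09,0.175,0],"spin":-35},{"offset":[-0.106,0.21,0],"spin":-37},{"offset":[-0.12,0.238,0],"spin":-37},{"offset":[-0.124,0.2435,0],"spin":-37}]' 
python3 -m crank '[{"offset":[0,0,-0.01],"spin":0},{"offset":[0,0,-0.03],"spin":0},{"offset":[0,0,-0.05],"spin":0},{"offset":[0,0,-0.065],"spin":0},{"offset":[0,0,-0.07],"spin":0},{"offset":[0,0,-0.07],"spin":0},{"offset":[0,0,-0.07],"spin":0},{"offset":[0,0,-0.07],"spin":0}]' 

```

```text
clock: 37.28
eef_pos: [401.4, 375.4, 69.1]
eef_rot: [-3.137, 0.007, 1.697]
wrist_force: [-0.3, 0.5, -1.7]
finger_gap: 59.5
clock: 37.95
eef_pos: [402.1, 375.4, -0.1]
eef_rot: [-3.139, 0.006, 1.696]
wrist_force: [0.1, -0.7, -3.1]
finger_gap: 59.8
```

```bash

python3 -m crank '[{"offset":[0.001,-0.002,0],"spin":0},{"offset":[0.001,-0.004,0],"spin":0},{"offset":[0.001,-0.004,-0.003],"spin":0},{"offset":[0.001,-0.004,-0.006],"spin":0},{"offset":[0.001,-0.004,-0.008],"spin":0},{"offset":[0.001,-0.004,-0.008],"spin":0},{"offset":[0.001,-0.004,-0.008],"spin":0},{"offset":[0.001,-0.004,-0.008],"spin":0}]' 
python3 -m crank '[{"offset":[0,0,0],"spin":0},{"offset":[0,0,0],"spin":0},{"offset":[0,0,0],"spin":0},{"offset":[0,0,0],"spin":0},{"offset":[0,0,0],"spin":0},{"offset":[0,0,0.02],"spin":0},{"offset":[0,0,0.05],"spin":0},{"offset":[0,0,0.085],"spin":0}]' 0.8
python3 -m crank '[{"offset":[0.0,-0.04,0.02],"spin":0},{"offset":[0.0,-0.08,0.02],"spin":0},{"offset":[0.01,-0.12,0.02],"spin":0},{"offset":[0.02,-0.16,0.02],"spin":0},{"offset":[0.03,-0.2,0.02],"spin":0},{"offset":[0.04,-0.24,0.02],"spin":0},{"offset":[0.05,-0.28,0.02],"spin":0},{"offset":[0.06,-0.315,0.02],"spin":0}]' 0
python3 -m crank '[{"offset":[0.01,-0.04,0],"spin":0},{"offset":[0.02,-0.08,0],"spin":0},{"offset":[0.02,-0.12,0],"spin":0},{"offset":[0.02,-0.16,0],"spin":0},{"offset":[0.03,-0.2,0],"spin":0},{"offset":[0.04,-0.24,0],"spin":0},{"offset":[0.05,-0.28,0],"spin":0},{"offset":[0.06,-0.3,0],"spin":0}]' 0
python3 - <<'E'
from h import *
p=manip.camera("top")
print(*tins(p),sep="\n")
cv2.imwrite("pics/t10.png",cv2.resize(p["pixels"][170:390,60:440,::-1],(800,463)))
E
```

```text
clock: 38.62
eef_pos: [403.1, 371.5, -8.1]
eef_rot: [-3.139, 0.006, 1.696]
wrist_force: [0.2, -0.8, -1.9]
finger_gap: 59.3
clock: 39.28
eef_pos: [402.3, 370.8, 76.7]
eef_rot: [-3.136, 0.008, 1.696]
wrist_force: [-0.2, 0.4, 0.7]
finger_gap: 75.1
clock: 39.95
eef_pos: [462.4, 53.4, 97.0]
eef_rot: [-3.137, 0.008, 1.696]
wrist_force: [1.1, 0.2, 0.4]
finger_gap: 25.3
clock: 40.62
eef_pos: [522.2, -250.7, 97.0]
eef_rot: [-3.137, 0.008, 1.693]
wrist_force: [0.3, 0.3, 0.7]
finger_gap: 0.5
```

View pics/t10.png

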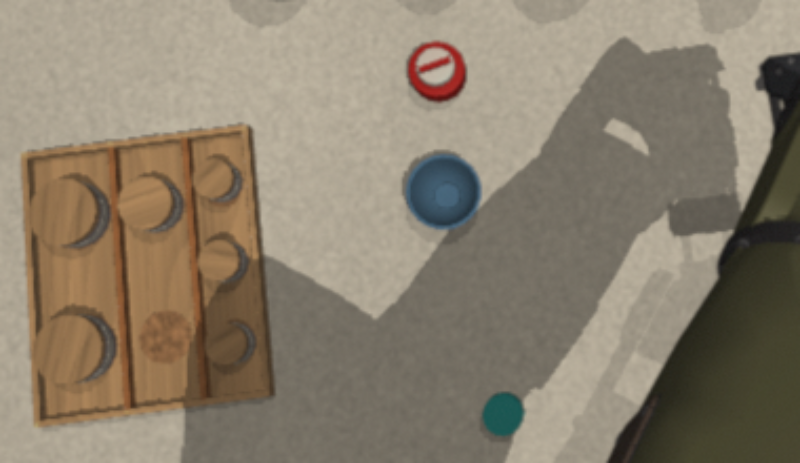

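All six tins stand in their rows and are let go. The timer, bowl and turquoise look-alike are where they were. Now blue.

```bash

python3 -m crank '[{"offset":[0.004,-0.035,-0.01],"spin":0},{"offset":[0.008,-0.07,-0.02],"spin":0},{"offset":[0.012,-0.1,-0.03],"spin":0},{"offset":[0.0145,-0.125,-0.037],"spin":0},{"offset":[0.0145,-0.132,-0.037],"spin":0},{"offset":[0.0145,-0.132,-0.037],"spin":0},{"offset":[0.0145,-0.132,-0.037],"spin":0},{"offset":[0.0145,-0.132,-0.037],"spin":0}]' 0
python3 -m crank '[{"offset":[0,0,-0.01],"spin":0},{"offset":[0,0,-0.02],"spin":0},{"offset":[0,0,-0.028],"spin":0},{"offset":[0,0,-0.032],"spin":0},{"offset":[0,0,-0.034],"spin":0},{"offset":[0,0,-0.035],"spin":0},{"offset":[0,0,-0.035],"spin":0},{"offset":[0,0,-0.035],"spin":0}]'
```

```text
clock: 41.33
eef_pos: [538.3, -383.0, 60.5]
eef_rot: [-3.138, 0.009, 1.693]
wrist_force: [-0.7, 0.4, -0.0]
finger_gap: 0.5
clock: 42.0
eef_pos: [538.4, -383.1, 25.8]
eef_rot: [-3.138, 0.01, 1.693]
wrist_force: [0.7, 0.5, -0.5]
finger_gap: 0.3
```

```bash

python3 -m crank '[{"offset":[0,0,-0.002],"spin":0},{"offset":[0,0,-0.004],"spin":0},{"offset":[0,0,-0.006],"spin":0},{"offset":[0,0,-0.008],"spin":0},{"offset":[0,0,-0.009],"spin":0},{"offset":[0,0,-0.01],"spin":0},{"offset":[0,0,-0.011],"spin":0},{"offset":[0,0,-0.0115],"spin":0}]'
python3 -m crank '[{"offset":[0,0,-0.0005],"spin":0},{"offset":[0,0,-0.001],"spin":0},{"offset":[0,0,-0.001],"spin":0},{"offset":[0,0,-0.001],"spin":0},{"offset":[0,0,-0.001],"spin":0},{"offset":[0,0,-0.001],"spin":0},{"offset":[0,0,-0.001],"spin":0},{"offset":[0,0,-0.001],"spin":0}]'
```

```text
clock: 42.67
eef_pos: [538.5, -383.2, 14.6]
eef_rot: [-3.138, 0.01, 1.693]
wrist_force: [-1.5, 1.1, 9.3]
finger_gap: 0.6
clock: 43.33
eef_pos: [538.6, -383.3, 14.6]
eef_rot: [-3.139, 0.01, 1.693]
wrist_force: [-3.8, 3.9, 11.2]
finger_gap: 0.4
```

Blue bottomed out at 14.6 with 11 N. Next is yellow.

```bash

python3 -m crank '[{"offset":[0,0,0.02],"spin":0},{"offset":[0,0,0.04],"spin":0},{"offset":[-0.02,0.004,0.04],"spin":0},{"offset":[-0.04,0.008,0.04],"spin":0},{"offset":[-0.0565,0.011,0.04],"spin":0},{"offset":[-0.0565,0.011,0.04],"spin":0},{"offset":[-0.0565,0.011,0.04],"spin":0},{"offset":[-0.0565,0.011,0.04],"spin":0}]'
python3 -m crank '[{"offset":[0,0,-0.01],"spin":0},{"offset":[0,0,-0.02],"spin":0},{"offset":[0,0,-0.025],"spin":0},{"offset":[0,0,-0.028],"spin":0},{"offset":[0,0,-0.029],"spin":0},{"offset":[0,0,-0.029],"spin":0},{"offset":[0,0,-0.029],"spin":0},{"offset":[0,0,-0.029],"spin":0}]'
```

```text
clock: 44.0
eef_pos: [482.6, -372.5, 54.6]
eef_rot: [-3.139, 0.01, 1.693]
wrist_force: [0.5, 0.2, 0.7]
finger_gap: 0.5
clock: 44.67
eef_pos: [482.8, -372.6, 26.0]
eef_rot: [-3.139, 0.011, 1.693]
wrist_force: [-0.2, 0.2, 0.2]
finger_gap: 0.6
```

```bash

python3 -m crank '[{"offset":[0,0,-0.002],"spin":0},{"offset":[0,0,-0.004],"spin":0},{"offset":[0,0,-0.006],"spin":0},{"offset":[0,0,-0.008],"spin":0},{"offset":[0,0,-0.009],"spin":0},{"offset":[0,0,-0.01],"spin":0},{"offset":[0,0,-0.011],"spin":0},{"offset":[0,0,-0.0115],"spin":0}]'
python3 -m crank '[{"offset":[0,0,-0.0005],"spin":0},{"offset":[0,0,-0.001],"spin":0},{"offset":[0,0,-0.001],"spin":0},{"offset":[0,0,-0.001],"spin":0},{"offset":[0,0,-0.001],"spin":0},{"offset":[0,0,-0.001],"spin":0},{"offset":[0,0,-0.001],"spin":0},{"offset":[0,0,-0.001],"spin":0}]'
```

```text
clock: 45.33
eef_pos: [482.9, -372.7, 14.6]
eef_rot: [-3.14, 0.011, 1.693]
wrist_force: [-1.8, 1.1, 8.8]
finger_gap: 0.7
clock: 46.0
eef_pos: [483.0, -372.8, 14.5]
eef_rot: [-3.14, 0.011, 1.693]
wrist_force: [-3.8, 2.7, 12.3]
finger_gap: 0.6
```

Yellow bottomed out with 12 N. Now red at (493,-317).

```bash

python3 -m crank '[{"offset":[0,0,0.02],"spin":0},{"offset":[0,0,0.04],"spin":0},{"offset":[0.004,0.02,0.04],"spin":0},{"offset":[0.008,0.04,0.04],"spin":0},{"offset":[0.01,0.0555,0.04],"spin":0},{"offset":[0.01,0.0555,0.04],"spin":0},{"offset":[0.01,0.0555,0.04],"spin":0},{"offset":[0.01,0.0555,0.04],"spin":0}]'
python3 -m crank '[{"offset":[0,0,-0.01],"spin":0},{"offset":[0,0,-0.02],"spin":0},{"offset":[0,0,-0.025],"spin":0},{"offset":[0,0,-0.028],"spin":0},{"offset":[0,0,-0.029],"spin":0},{"offset":[0,0,-0.029],"spin":0},{"offset":[0,0,-0.029],"spin":0},{"offset":[0,0,-0.029],"spin":0}]'
python3 -m crank '[{"offset":[0,0,-0.002],"spin":0},{"offset":[0,0,-0.004],"spin":0},{"offset":[0,0,-0.006],"spin":0},{"offset":[0,0,-0.008],"spin":0},{"offset":[0,0,-0.009],"spin":0},{"offset":[0,0,-0.01],"spin":0},{"offset":[0,0,-0.011],"spin":0},{"offset":[0,0,-0.0115],"spin":0}]'
python3 -m crank '[{"offset":[0,0,-0.0005],"spin":0},{"offset":[0,0,-0.001],"spin":0},{"offset":[0,0,-0.001],"spin":0},{"offset":[0,0,-0.001],"spin":0},{"offset":[0,0,-0.001],"spin":0},{"offset":[0,0,-0.001],"spin":0},{"offset":[0,0,-0.001],"spin":0},{"offset":[0,0,-0.001],"spin":0}]'
```

```text
clock: 46.67
eef_pos: [492.9, -317.7, 54.4]
eef_rot: [-3.14, 0.011, 1.693]
wrist_force: [-0.2, -0.2, 0.1]
finger_gap: 0.1
clock: 47.33
eef_pos: [493.0, -317.8, 25.7]
eef_rot: [-3.14, 0.012, 1.693]
wrist_force: [-0.0, -0.8, 0.6]
finger_gap: 0.7
clock: 48.0
eef_pos: [493.2, -318.0, 14.6]
eef_rot: [-3.14, 0.012, 1.693]
wrist_force: [-2.6, 1.2, 12.1]
finger_gap: 0.5
clock: 48.67
eef_pos: [493.3, -318.0, 14.5]
eef_rot: [-3.141, 0.012, 1.693]
wrist_force: [-4.4, 3.3, 14.0]
finger_gap: 0.5
```

Red is fully down. Retract clear, then a final check.

```bash

python3 -m crank '[{"offset":[0,0,0.03],"spin":0},{"offset":[0,0,0.06],"spin":0},{"offset":[0,0,0.09],"spin":0},{"offset":[-0.02,0.03,0.09],"spin":0},{"offset":[-0.04,0.06,0.09],"spin":0},{"offset":[-0.05,0.08,0.09],"spin":0},{"offset":[-0.05,0.08,0.09],"spin":0},{"offset":[-0.05,0.08,0.09],"spin":0}]'
python3 - <<'E'
from h import *
p=manip.camera("side")
cv2.imwrite("pics/s11.png",p["pixels"][:,:,::-1])
E
```

```text
clock: 49.33
eef_pos: [443.3, -237.6, 104.8]
eef_rot: [-3.141, 0.013, 1.694]
wrist_force: [-0.1, -0.6, -0.3]
finger_gap: 0.4
```

View pics/s11.png

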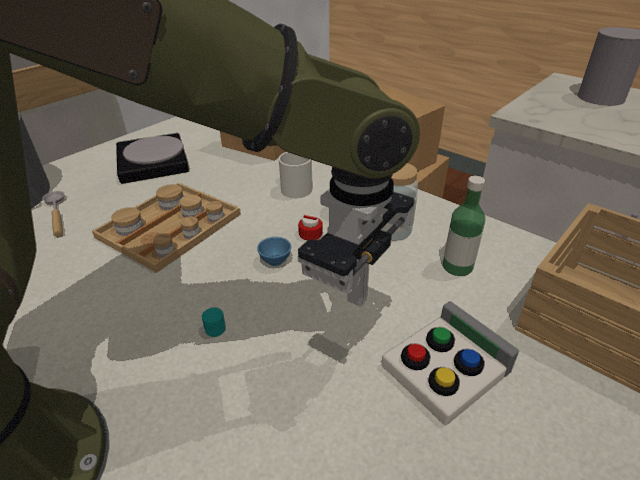

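The six tins stand upright in the tray (around (170,220)), all keys are released and the logger's green strip, lit after the green press, is off again. The bystanders and the turquoise look-alike at (213,322) have not moved, and the arm is clear.

```bash
python3 -c "
from cell import manip
print(manip.sign_off())"
```

```text
the job is handed in; nothing more can be done
None
```

The spice delivery is booked in and handed in at about 49 s. I pressed green, stood all six tins that were there in the tray, then pressed blue, yellow and red one at a time.

- **Tins:** three small are in the narrow row, one medium in the middle and two large in the wide row. One small tin was knocked aside during the run; I found it again and placed it.
- **Keys:** each one reached its stop at 11–14 N. The final picture shows all four released, and the logger's green strip is off again.
- **Other things:** the timer, bowl and turquoise look-alike stand where they were in the last pictures. The jar, can, mug and bottle were checked only by eye in the last side view, where the arm hid the can and part of the jar.
- **Disagreement found:** the real fingertips sit about 27 mm above the reported TCP position. Key contact force and the side pictures agreed on this, and I corrected every height for it.
- **Imperfect grip:** the knocked small tin was gripped about 5 mm off-centre, so I allowed for that when placing it. It shows upright in its row.

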